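Lay out a stacked tea set for service

TASK

The infuser tea cup comes from the shelf as one stack: lid on strainer, strainer hanging in the cup. Take it apart from the top down and lay it out for the guest, upright: first the lid, knob up, on the small wooden coaster, then the steel strainer in the steel drip dish without pulling the cup up with it, and last the cup on its white saucer. Set the pieces down gently instead of dropping them, leave saucer, dish and coaster where they lie, and leave the honey jar and the espresso cup alone.

Things in the scene. Friction and masses are not known exactly. Their poses are not given: they have to be found in the camera images.
- cup: White ceramic tea cup, bottom of the stack, standing on the counter. 80 mm high, outer diameter 64 mm at the rim and at half height, 50 at the foot, wall 4 mm, about 240 g. Ear handle at its +y side reaches 59 mm from the axis, 20 to 69 mm up. Origin: centre of the underside, z up. Grip it across along its x axis, clear of the handle, 20 to 45 mm below the rim.
- infuser: Steel strainer, 80 mm high, 49 mm wide basket hanging in the cup (3 mm play) by a flange of 63 mm diameter at 58 to 61 mm height, which lies on the cup's rim. Above it a collar, 51 mm across, 19 mm high: grip this along the strainer's x axis, fingertips above the flange. Flange tabs at +y and -y reach 46 mm out. 90 g. Origin: centre of underside, z up, 22 mm above the cup's when nested.
- lid: White ceramic lid with a turned wooden knob, top of the stack: disc of 58 mm diameter lying on the strainer's collar, a 43 mm spigot reaching 5 mm down into it. The round knob, 18 mm across, stands in the middle, 13 to 37 mm above the spigot's underside: grip it there. 80 g. Origin: centre of the spigot's underside, z up through the knob; stacked, 75 mm above the strainer's origin.
- saucer: White ceramic saucer, round, loose on the counter: 124 mm over all, rim 16 mm high, sloping down to a flat floor about 72 mm across and 5 mm above the counter, on which the cup stands. The largest of the three places. Origin: centre of the underside, z up.
- drip_dish: Round steel dish with steep sides, loose on the counter: 86 mm over its rim, 18 mm high, flat floor about 70 mm across and 4 mm above the counter, on which the strainer stands. Origin: centre of the underside, z up.
- coaster: Round brown wooden coaster, loose on the counter: 93 mm across, 10 mm high at its rim; inside the rim a flat floor about 78 mm across and 6 mm above the counter, on which the lid's spigot stands. Origin: centre of the underside, z up.
- honey_jar: Bystander to leave alone: jar of honey with a grey lid, about 72 mm in diameter and 102 mm high, behind the work. Origin: centre of the underside. Just behind it (0.6 m and more ahead of the robot, from y = -0.38 m to the left) stands the solid glass display case, 0.49 m high: do not swing the arm into it.
- espresso_cup: Bystander to leave alone: small white espresso cup with a handle, 58 mm in diameter (82 mm with the handle), 54 mm high, behind the work; smaller than the tea cup. Origin: centre of the underside. In the same row stands a white table number sign, 110 mm high.

How it is judged (in metres and radians):
On the way, in this order (a step that is already met when the one before it is completed fails the run):
1. the lid lies knob up on the coaster, released, while the strainer still hangs in the standing cup (horizontal distance between lid and coaster below 0.01 m and z of lid in the frame of coaster between 0.003 and 0.0085 m and angle between lid's own z axis and vertical below 0.08 rad and contact force between the fingers and lid below 0.05 N and horizontal distance between infuser and cup below 0.006 m and z of infuser in the frame of cup below 0.026 m and height (world z) of cup below 0.004 m), for 0.2 s.
2. the strainer stands in the drip dish, released, with the lid still on the coaster (horizontal distance between infuser and drip_dish below 0.01 m and z of infuser in the frame of drip_dish between 0.001 and 0.0065 m and angle between each of infuser, lid's own z axis and vertical below 0.08 rad and contact force between the fingers and infuser below 0.05 N and horizontal distance between lid and coaster below 0.01 m and z of lid in the frame of coaster between 0.003 and 0.0085 m), for 0.2 s.
3. the cup stands on the floor of its saucer, released (horizontal distance between cup and saucer below 0.01 m and z of cup in the frame of saucer between 0.002 and 0.0075 m and angle between cup's own z axis and vertical below 0.08 rad and contact force between the fingers and cup below 0.05 N), for 0.2 s.
At the end, for the whole second after the job is handed in: Lid knob up on the coaster, strainer in the drip dish, cup on the saucer: each on its floor, centred within 10 mm, tilt under 0.08 rad, released, at rest; saucer, dish, coaster moved under 30 mm, honey jar and espresso cup under 20 mm (all of step 2 and all of step 3 and linear speed of each of lid, infuser, cup below 0.02 m/s and contact force between the fingers and lid below 0.05 N and distance of each of saucer, drip_dish, coaster from where it was at the start of the episode below 0.03 m and distance of each of honey_jar, espresso_cup from where it was at the start of the episode below 0.02 m); the robot touches nothing.
It fails at once if the cup is lifted more than 10 mm with the strainer still in it (height (world z) of cup above 0.01 m and distance between infuser and cup below 0.06 m).
It fails at once if the lid is dropped (it falls freely, faster than 0.6 m/s) (linear speed of lid above 0.6 m/s and contact force between the fingers and lid below 0.05 N).
It fails at once if the strainer is dropped (it falls freely, faster than 0.6 m/s) (linear speed of infuser above 0.6 m/s and contact force between the fingers and infuser below 0.05 N).
It fails at once if the cup is dropped (it falls freely, faster than 0.6 m/s) (linear speed of cup above 0.6 m/s and contact force between the fingers and cup below 0.05 N).
It fails at once if the honey jar or the espresso cup is knocked over (angle between any of honey_jar, espresso_cup's own z axis and vertical above 0.5 rad).
It also fails if it takes over 128 s, if anything falls off the work surface, if the arm or the gripper's body presses on something with over 40 N, if the wrist force passes 120 N, or if a joint passes its speed limit or range.

ROBOT

A 6-joint arm with a two-finger parallel gripper is mounted at the origin on a cart in front of the work surface, level with it; the furniture and walls round the work are solid. World frame = base frame: x ahead of the robot, y to its left, z up, the work surface at z = 0. Lengths are in m, angles in degrees, forces in N, time in s.
With the tool pointing down it reaches from about 0.3 to 0.75 m from the base axis. Payload 8.5 kg.
Tool frame: the origin (TCP) lies on the centre line of the jaws, within the pads' length; the fingertips stand tips_ahead ahead of it and the grasp point (between the pads) lies 3 mm ahead of it (tips_ahead is the distance from the TCP to the fingertips, in m); z points along the fingers, y is the line along which they close (so a half turn about z gives the same grasp; the last joint's range is limited). The gripper opens to 85 mm and grips with 20 to 120 N. Pads are 22 mm wide; open, the fingers measure 114 mm over their backs; the gripper's body (76 mm by 85 mm) begins 54 mm behind the grasp point. The pads swing forward as they close: fully open they stand 13 mm farther back than shut.
Start: joints at [-88.081, 21.807, 74.336, -0, 83.858, -12.336], TCP at [0.135, -0.533, 0.253] pointing down, gripper open.
Joint ranges: [-178.18, 178.18], [-50.72, 133.34], [12.68, 142.11], [-81.47, 261.47], [9.98, 163.14], [-165.26, 165.26]. Speed limits (degrees/s): [136.94, 136.94, 180, 180, 180, 180].

INTERFACE

Orientations are given as a 3x3 rotation matrix whose columns are the frame's x, y, z axes.
In Python, from rig import observe, get_image, close_job, tips_ahead gives the robot as it stands.
- The arm moves only by the tool creep_tool, called after ">>>" as name(argument=value, ...), one argument or row to a line, values as JSON. Schema: {"type":"object","properties":{"moves":{"type":"array","items":{"type":"array","items":{"type":"number"},"minItems":5,"maxItems":5},"minItems":1,"maxItems":10},"squeeze":{"type":"number"},"only":{"type":"string"},"quiet":{"type":"boolean"},"lines":{"type":"string"}},"required":["moves"],"additionalProperties":false}. moves is a list of rows, 1 to 10 of them, each of 5 numbers: dx, dy, dz in m, then a turn about the tool's z in degrees, then the finger opening in m; each row shifts and turns the commanded pose from where the row before left it, along the tool's axes as they then stand; what a row does not reach is not made up. A row lasts 1/10 s, in which the tool goes at most 0.05 m and 8.59 degrees, less where a joint would pass 70% of its speed; a pose out of reach is approached as far as the arm can. The fingers move at their own pace and stop on an object; squeeze is the grip in N (left out, the last holds). Time passes only in rows, so rows that do not move let the fingers close. The tool returns the time, the measured TCP pose, the force, the opening and the grip force at its end. only (a regular expression) keeps the lines of the reply that match it, lines (a string "A,B") keeps lines A to B, and quiet returns only ok. Input that does not fit is refused with a message, and nothing moves.
- observe(): the state, without advancing time (a new reading comes with each control period).
- get_image(name): name is "scene" or "top"; returns a dict with "pixels" (384x512x3 uint8, red, green, blue), "depth" (384x512 float32, m along the optical axis (not along the pixel's ray), 0 where there is no reading), "K" (3x3 intrinsics, pixels), "distortion" ([k1, k2, p1, p2, k3] as OpenCV has them; the pictures are not rectified), "extrinsics" (4x4, takes a point from world to camera coordinates). Camera axes: x right, y down, z forward; pixel columns grow to the right and rows downward; lengths in m; the calibration is good to about 2 mm. A picture is of the moment at which its call begins.
- close_job(): hands the job in; it is judged then, once.
The state is a dict: "time_s": time; "q": joint angles; "qvel": joint speeds; "joint_efforts": joint torques, N m; "position": TCP position; "tool_rot": TCP orientation; "ft_force": force on the tool from outside, world axes, zero at the start; "wrist_torque": the same for the moment, N m; "grip_width": finger opening in m; "gripper_force": force on a finger pad.
Only numpy, scipy, OpenCV 4.12 (cv2) and the standard library are available. Lean on these libraries where they do the work, as an engineer would, in place of code of your own. Each camera call takes 0.05 s, during which the arm holds its last target. There are 200 camera calls.

## Working session

There is one attempt and no reset: what is moved stays moved. The work goes in short steps, Python scripts to look and compute and a tool call to move; the robot and the scene stay as the last step left them, time stands still between calls to the robot, and variables do not carry over. Pictures are saved under pics/ and viewed, at most 14 in all, crops included, and the job is handed in when it is done.

```bash
ls; mkdir -p pics; python3 - <<'E'
from rig import observe,get_image,tips_ahead
import cv2,numpy as np
print(tips_ahead)
s=observe();print(s['position'],s['tool_rot'],s['grip_width'])
for n in('scene','top'):
    g=get_image(n);cv2.imwrite(f'pics/{n}0.png',g['pixels'][:,:,::-1]);np.savez(f'{n}0.npz',**g)
    print(n,g['K'],g['distortion'],np.linalg.inv(g['extrinsics']))
E
```

```text
pics
0.022
[ 0.13543109 -0.53279865  0.25270865] [[ 9.69202711e-01  2.46264285e-01 -7.80020259e-05]
 [ 2.46264141e-01 -9.69201691e-01  1.43380341e-03]
 [ 2.77494876e-04 -1.40885526e-03 -9.99998969e-01]] 0.08560141187672045
scene [[380.75956792   0.         249.20480912]
 [  0.         380.75956792 189.42737526]
 [  0.           0.           1.        ]] [0.01886597 0.         0.         0.         0.        ] [[-0.69563998 -0.35348597  0.62540601 -0.21852626]
 [-0.71833745  0.35285343 -0.59957132  0.66600854]
 [-0.00873661 -0.86633834 -0.49938117  0.65691694]
 [ 0.          0.          0.          1.        ]]
top [[483.64860334   0.         260.85471249]
 [  0.         483.64860334 194.79459246]
 [  0.           0.           1.        ]] [0.06999876 0.         0.         0.         0.        ] [[ 0.02079125 -0.98776411  0.15456318  0.28176333]
 [-0.99974708 -0.01921485  0.01168616 -0.01076482]
 [-0.00857327 -0.15476706 -0.98791379  1.50324639]
 [ 0.          0.          0.          1.        ]]
```

View pics/scene0.png

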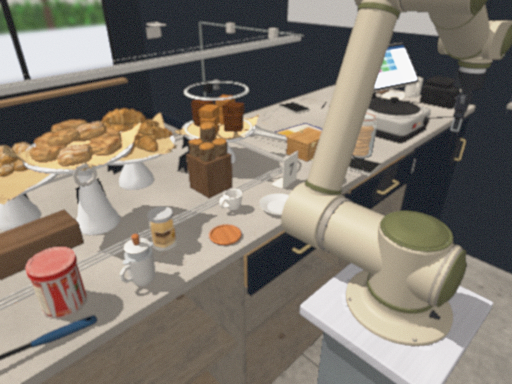

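View pics/top0.png

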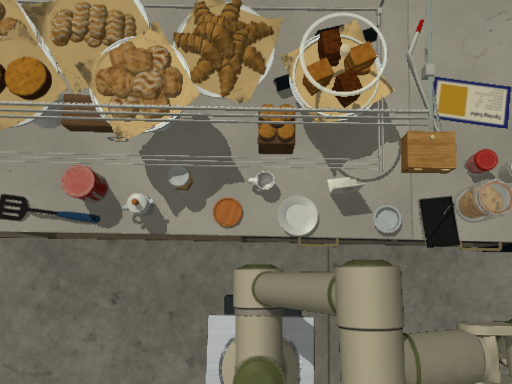

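The scene view shows the stack at (140,262), the coaster at (225,235) and the saucer behind the arm. In the top view the stack is at (138,205), coaster (228,212), saucer (298,215), drip dish (387,220), jar (179,177) and espresso cup (263,181).

```bash
cat > h.py <<'E'
import numpy as np,cv2
from scipy.optimize import least_squares
def cloud(g):
    h,w=g['depth'].shape
    uv=np.stack(np.meshgrid(np.arange(w),np.arange(h)),-1).reshape(-1,1,2).astype(np.float64)
    n=cv2.undistortPoints(uv,g['K'],g['distortion']).reshape(-1,2)
    d=g['depth'].reshape(-1,1).astype(float)
    P=np.c_[n*d,d]
    T=np.linalg.inv(g['extrinsics'])
    W=P@T[:3,:3].T+T[:3,3]
    W[d[:,0]<=0]=np.nan
    return W.reshape(h,w,3)
def proj(g,p):
    e=g['extrinsics'];r=cv2.Rodrigues(e[:3,:3])[0]
    return cv2.projectPoints(np.atleast_2d(p).astype(float),r,e[:3,3],g['K'],g['distortion'])[0].reshape(-1,2)
def ray(g,u,v,z):
    n=cv2.undistortPoints(np.array([[[u,v]]],float),g['K'],g['distortion']).reshape(2)
    T=np.linalg.inv(g['extrinsics']);d=T[:3,:3]@np.r_[n,1];o=T[:3,3]
    return o+d*(z-o[2])/d[2]
def load(n):return dict(np.load(n))
E
python3 - <<'E'
from h import *
g=load('top0.npz');W=cloud(g)
for n,u,v,r,zl in(('stack',138,205,22,.03),('coaster',228,212,22,.005),('saucer',298,215,28,.006),('dish',387,220,22,.006),('jar',179,177,20,.06),('esp',263,181,18,.03)):
    C=W[v-r:v+r,u-r:u+r].reshape(-1,3);C=C[np.isfinite(C).all(1)]
    f=C[(C[:,2]<.004)];K=C[C[:,2]>zl]
    print(n,'floor',np.median(f[:,2]).round(4),f[:,2].std().round(4),'max',C[:,2].max().round(3),len(K),'bbox',K.min(0).round(4),K.max(0).round(4),'mid',((K.min(0)+K.max(0))/2).round(4),cv2.minEnclosingCircle(K[:,:2].astype(np.float32)))
C=W[183:227,116:160].reshape(-1,3)
for a,b in((.072,.079),(.079,.088),(.088,.11),(.105,.12),(.12,.14)):
    K=C[(C[:,2]>a)&(C[:,2]<b)];print(a,b,len(K),K.mean(0).round(4) if len(K) else '',K.min(0).round(3) if len(K) else '',K.max(0).round(3) if len(K) else '')
img=g['pixels'][:,:,::-1]
t=[cv2.resize(img[v-24:v+24,u-24:u+24],(380,290),interpolation=cv2.INTER_CUBIC) for u,v in((138,205),(228,212),(298,215),(387,220))]
t[0]=cv2.resize(img[181:229,107:171],(380,290),interpolation=cv2.INTER_CUBIC)
s=load('scene0.npz');t[1]=cv2.resize(s['pixels'][230:294,108:192,::-1],(380,290),interpolation=cv2.INTER_CUBIC)
cv2.imwrite('pics/crops.png',np.vstack([np.hstack(t[:2]),np.hstack(t[2:])]))
E
```

```text
stack floor 0.0003 0.0027 max 0.142 500 bbox [0.4405 0.3248 0.0306] [0.5028 0.4205 0.1419] mid [0.4716 0.3726 0.0863] ((0.47336453199386597, 0.3727450966835022), 0.04924258217215538)
coaster floor 0.0005 0.0026 max 0.019 684 bbox [0.3932 0.0424 0.005 ] [0.5297 0.1779 0.019 ] mid [0.4614 0.1102 0.012 ] ((0.46143507957458496, 0.1104593575000763), 0.08903436362743378)
saucer floor -0.0005 0.2769 max 0.052 1071 bbox [ 0.3897 -0.1933  0.006 ] [ 0.5419 -0.0209  0.0517] mid [ 0.4658 -0.1071  0.0289] ((0.473570853471756, -0.10509132593870163), 0.1033639907836914)
dish floor 0.0001 0.1553 max 0.028 455 bbox [ 0.3876 -0.4477  0.006 ] [ 0.5146 -0.3186  0.0283] mid [ 0.4511 -0.3832  0.0171] ((0.45258480310440063, -0.38464999198913574), 0.08356466144323349)
jar floor 0.0003 0.0028 max 0.114 437 bbox [0.5218 0.218  0.0609] [0.5858 0.2845 0.1141] mid [0.5538 0.2513 0.0875] ((0.5541840195655823, 0.2513286769390106), 0.033646710216999054)
esp floor -0.0001 0.0025 max 0.063 156 bbox [ 0.5272 -0.0299  0.0301] [0.584  0.0471 0.0625] mid [0.5556 0.0086 0.0463] ((0.555910587310791, 0.00819914136081934), 0.03936877101659775)
0.072 0.079 14 [0.4574 0.3462 0.0749] [0.441 0.336 0.072] [0.492 0.367 0.079]
0.079 0.088 102 [0.4673 0.356  0.0839] [0.442 0.325 0.079] [0.503 0.411 0.088]
0.088 0.11 184 [0.4708 0.3646 0.106 ] [0.442 0.327 0.088] [0.499 0.407 0.11 ]
0.105 0.12 237 [0.4707 0.3644 0.1094] [0.445 0.339 0.105] [0.499 0.395 0.119]
0.12 0.14 34 [0.4711 0.3649 0.1319] [0.463 0.357 0.12 ] [0.48  0.374 0.138]
```

View pics/crops.png

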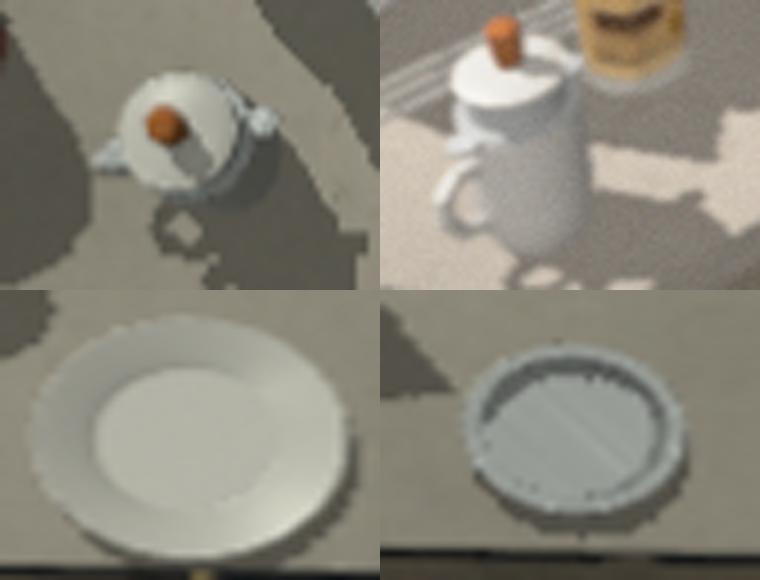

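The crops show the lid with knob at the top, a tab on either side of the flange, and the cup handle under the left tab. Saucer and dish are clear. Next I fit the circles and yaws.

```bash
cat >> h.py <<'E'
def circ(g,c,R,z,s=6):
    """fixed-radius circle at height z fitted to the image's edges near a first guess c"""
    big=cv2.resize(g['pixels'],None,fx=2,fy=2,interpolation=cv2.INTER_CUBIC)
    e=np.maximum.reduce([cv2.Canny(cv2.GaussianBlur(big[:,:,k],(3,3),0),40,100) for k in range(3)])
    v,u=np.nonzero(e);u=u/2-.25;v=v/2-.25
    n=cv2.undistortPoints(np.c_[u,v].reshape(-1,1,2),g['K'],g['distortion']).reshape(-1,2)
    T=np.linalg.inv(g['extrinsics']);d=np.c_[n,np.ones(len(n))]@T[:3,:3].T
    p=(T[:3,3]+d*((z-T[2,3])/d[:,2:]))[:,:2];c=np.array(c,float)
    for w in(.012,.007,.004):
        q=p[abs(np.hypot(*(p-c).T)-R)<w]
        c=least_squares(lambda x:np.hypot(*(q-x).T)-R,c,loss='soft_l1',f_scale=.001).x
    r=np.hypot(*(q-c).T)-R
    return c.round(4),len(q),r.std().round(4)
E
python3 - <<'E'
from h import *
from math import degrees,atan2
g=load('top0.npz');s=load('scene0.npz');W=cloud(g);S=cloud(s)
def seg(W,c,R,lo,hi):
    q=W.reshape(-1,3);q=q[np.isfinite(q).all(1)];return q[(np.hypot(*(q[:,:2]-c).T)<R)&(q[:,2]>lo)&(q[:,2]<hi)]
for n,c,R,z,lo in(('coaster',(.461,.11),.0465,.010,.005),('saucer',(.47,-.105),.062,.016,.009),('dish',(.452,-.385),.043,.018,.009),('lid',(.4708,.3647),.029,.108,.1)):
    for nm,G,WW in(('top',g,W),('scene',s,S)):
        q=seg(WW,c,R+.01,lo,.2)
        print(n,nm,circ(G,c,R,z),'bbox mid',(np.percentile(q[:,:2],[1,99],0).mean(0)).round(4) if len(q) else 0,len(q))
c=np.array([.4708,.3647])
for nm,WW in(('top',W),('scene',S)):
  for lo,hi,r0 in((.074,.092,.0355),(.02,.07,.037)):
    q=seg(WW,c,.062,lo,hi);q=q[np.hypot(*(q[:,:2]-c).T)>r0]
    a=np.degrees(np.arctan2(*(q[:,:2]-c).T[::-1]));h,_=np.histogram(a,18,(-180,180));print(nm,lo,h)
    for sgn in(1,-1):
        m=np.sign(a)==sgn
        if m.sum():print(sgn,m.sum(),np.median(a[m]),q[m].mean(0).round(4))
  for lo,hi in((.104,.115),(.119,.14)):
    q=seg(WW,c,.035,lo,hi);print(nm,lo,len(q),q.mean(0).round(4),(np.percentile(q,[2,98],0).mean(0)).round(4))
E
```

```text
coaster top (array([0.4577, 0.1083]), 451, np.float64(0.0017)) bbox mid [0.4618 0.1108] 590
coaster scene (array([0.4579, 0.1129]), 289, np.float64(0.0023)) bbox mid [0.4598 0.1131] 520
saucer top (array([ 0.454 , -0.1069]), 294, np.float64(0.0009)) bbox mid [ 0.4567 -0.106 ] 682
saucer scene (array([ 0.4578, -0.1084]), 145, np.float64(0.0016)) bbox mid [ 0.4664 -0.1061] 221
dish top (array([ 0.4487, -0.3806]), 245, np.float64(0.0012)) bbox mid [ 0.45   -0.3809] 262
dish scene (array([ 0.448 , -0.3942]), 17, np.float64(0.0021)) bbox mid 0 0
lid top (array([0.4711, 0.3672]), 182, np.float64(0.0015)) bbox mid [0.4721 0.3664] 301
lid scene (array([0.4692, 0.3702]), 208, np.float64(0.0013)) bbox mid [0.4702 0.3687] 368
top 0.074 [ 0  0  0  0  1 11  0  0  0  0  0  0  0  5 11  0  0  0]
1 16 102.92707160473662 [0.462  0.4045 0.0843]
-1 12 -73.38095496279948 [0.4824 0.3281 0.0845]
top 0.02 [0 0 0 0 0 0 0 0 0 0 0 0 0 4 8 0 0 0]
1 12 103.0539491480602 [0.4603 0.4151 0.05  ]
top 0.104 242 [0.4709 0.3648 0.1091] [0.4712 0.3665 0.1095]
top 0.119 35 [0.4705 0.3647 0.1316] [0.4693 0.3656 0.1288]
scene 0.074 [ 0  0  0  0  3  8  0  0  0  0  0  0  2 12 15  0  0  0]
1 29 100.16323415379178 [0.464  0.4052 0.0836]
-1 11 -76.4923012024765 [0.4796 0.3271 0.0833]
scene 0.02 [ 0  0  0  0  0  0  0  0  0  0  0  0  0 34 64  0  0  0]
1 98 101.17274810297468 [0.4613 0.4149 0.0505]
scene 0.104 283 [0.4649 0.3711 0.1084] [0.4689 0.3689 0.1085]
scene 0.119 67 [0.4686 0.3708 0.129 ] [0.4705 0.3691 0.1276]
```

>>> creep_tool(
  moves=[
    [0, 0, 0, -8.4, 0.085],
    [0, 0, 0, -8.4, 0.085],
    [0, 0, 0, -8.4, 0.085],
    [0, 0, 0, -8.4, 0.085],
    [0, 0, 0, -8.4, 0.085],
    [0, 0, 0, -8.4, 0.085],
    [0, 0, 0, -8.4, 0.085],
    [0, 0, 0, -8.4, 0.085],
    [0, 0, 0, -8.5, 0.085],
  ],
  squeeze=30,
)

```text
time_s: 1.0
position: [0.1354, -0.5329, 0.2529]
tool_rot: [[-0.005, 1.0, -0.0], [1.0, 0.005, 0.001], [0.001, -0.0, -1.0]]
ft_force: [-0.1, 0.7, 0.2]
grip_width: 0.0847
gripper_force: 0.0
```

```bash
python3 - <<'E'
from h import *
from rig import observe
print(observe()['tool_rot'].round(3) if hasattr(observe()['tool_rot'],'round') else observe()['tool_rot'])
for n in('top','scene'):
    g=load(n+'0.npz');hsv=cv2.cvtColor(g['pixels'],cv2.COLOR_RGB2HSV)
    m=(hsv[:,:,1]>110)&(hsv[:,:,0]<18)&(hsv[:,:,2]>70)
    u,v=[int(x) for x in proj(g,[.46,.11,.01])[0]];k=np.zeros_like(m);k[v-26:v+26,u-26:u+26]=1;m&=k
    c=cv2.findContours(m.astype(np.uint8),cv2.RETR_EXTERNAL,cv2.CHAIN_APPROX_NONE)[0];c=max(c,key=cv2.contourArea);M=cv2.moments(c)
    e=cv2.fitEllipse(c);print(n,m.sum(),ray(g,M['m10']/M['m00'],M['m01']/M['m00'],.008),ray(g,*e[0],.008),e)
E
```

```text
[[-0.005  1.    -0.   ]
 [ 1.     0.005  0.001]
 [ 0.001 -0.    -1.   ]]
top 687 [0.46058826 0.11088211 0.008     ] [0.46059568 0.11088751 0.008     ] ((227.09808349609375, 211.63790893554688), (28.564245223999023, 28.829015731811523), 9.536775588989258)
scene 505 [0.4591476  0.11342349 0.008     ] [0.45915666 0.11342059 0.008     ] ((224.91944885253906, 234.4789276123047), (19.260465621948242, 31.01644515991211), 85.68732452392578)
```

>>> creep_tool(
  moves=[
    [0.019, 0.0394, 0, 0, 0.085],
    [0.019, 0.0394, 0, 0, 0.085],
    [0.019, 0.0394, 0, 0, 0.085],
    [0.019, 0.0394, 0, 0, 0.085],
    [0.019, 0.0394, 0, 0, 0.085],
    [0.019, 0.0394, 0, 0, 0.085],
    [0.019, 0.0394, 0, 0, 0.085],
    [0.019, 0.0394, 0, 0, 0.085],
    [0, 0, 0, 0, 0.085],
  ],
)

```text
time_s: 1.9
position: [0.4543, -0.3785, 0.2526]
tool_rot: [[-0.004, 1.0, 0.0], [1.0, 0.004, 0.001], [0.001, 0.0, -1.0]]
ft_force: [-0.9, -0.0, 0.1]
grip_width: 0.0845
gripper_force: 0.0
```

>>> creep_tool(
  moves=[
    [0.04, 0, 0, 0, 0.085],
    [0.04, 0, 0, 0, 0.085],
    [0.04, 0, 0, 0, 0.085],
    [0.04, 0, 0, 0, 0.085],
    [0.04, 0, 0, 0, 0.085],
    [0.04, 0, 0, 0, 0.085],
    [0.04, 0, 0, 0, 0.085],
    [0.04, 0, 0, 0, 0.085],
    [0.04, 0, 0, 0, 0.085],
    [0.04, 0, 0, 0, 0.085],
  ],
)

```text
time_s: 2.9
position: [0.4505, 0.0199, 0.2532]
tool_rot: [[0.001, 1.0, -0.0], [1.0, -0.001, -0.0], [-0.0, -0.0, -1.0]]
ft_force: [1.1, -0.6, -0.0]
grip_width: 0.0849
gripper_force: 0.0
```

>>> creep_tool(
  moves=[
    [0.04, 0, 0, 0, 0.085],
    [0.04, 0, 0, 0, 0.085],
    [0.04, 0, 0, 0, 0.085],
    [0.04, 0, 0, 0, 0.085],
    [0.04, 0, 0, 0, 0.085],
    [0.04, 0, 0, 0, 0.085],
    [0.04, 0, 0, 0, 0.085],
    [0.04, 0, 0, 0, 0.085],
    [0, 0, 0, 0, 0.085],
    [0, 0, 0, 0, 0.085],
  ],
)

```text
time_s: 3.9
position: [0.4511, 0.3386, 0.2527]
tool_rot: [[-0.0, 1.0, -0.001], [1.0, 0.0, -0.001], [-0.001, -0.001, -1.0]]
ft_force: [0.8, 0.2, 0.0]
grip_width: 0.0852
gripper_force: 0.0
```

>>> creep_tool(
  moves=[
    [0.0286, 0.0194, 0, 0, 0.05],
    [0, 0, 0.02, 0, 0.05],
    [0, 0, 0.02, 0, 0.05],
    [0, 0, 0.02, 0, 0.05],
    [0, 0, 0.02, 0, 0.05],
    [0, 0, 0.0, 0, 0.05],
    [0, 0, 0, 0, 0.05],
  ],
)

```text
time_s: 4.6
position: [0.4712, 0.3663, 0.174]
tool_rot: [[0.002, 1.0, 0.0], [1.0, -0.002, -0.0], [-0.0, 0.0, -1.0]]
ft_force: [0.3, 0.4, 1.3]
grip_width: 0.0502
gripper_force: 0.0
```

```bash
python3 - <<'E'
from rig import get_image
import cv2,numpy as np
from h import *
g=get_image('scene');u,v=proj(g,[.471,.367,.13])[0].astype(int)
cv2.imwrite('pics/a1.png',cv2.resize(g['pixels'][v-50:v+60,u-60:u+70,::-1],None,fx=5,fy=5,interpolation=cv2.INTER_CUBIC))
E
```

```text
(no output)
```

View pics/a1.png

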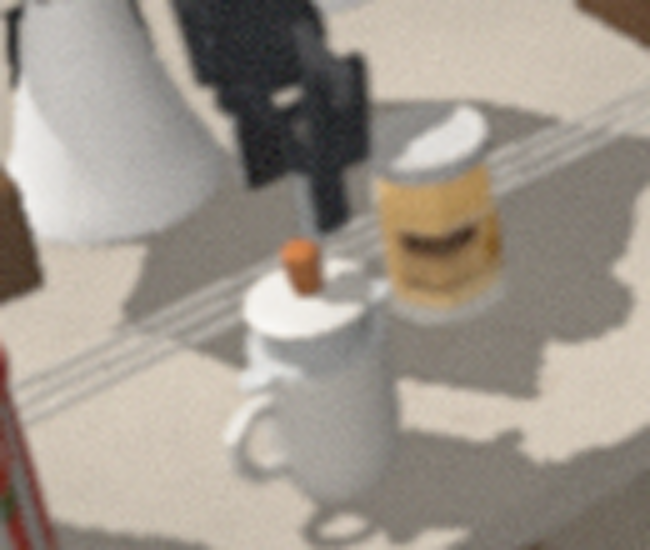

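The open fingers (tips near (262,180) and (330,220)) straddle the knob at (302,262). I descend and grip.

>>> creep_tool(
  moves=[
    [0, 0, 0.013, 0, 0.05],
    [0, 0, 0.013, 0, 0.05],
    [0, 0, 0.012, 0, 0.05],
    [0, 0, 0, 0, 0.05],
    [0, 0, 0, 0, 0.0],
    [0, 0, 0, 0, 0.0],
    [0, 0, 0, 0, 0.0],
    [0, 0, 0, 0, 0.0],
    [0, 0, 0, 0, 0.0],
    [0, 0, 0, 0, 0.0],
  ],
  squeeze=25,
)

```text
time_s: 5.65
position: [0.4712, 0.3674, 0.1361]
tool_rot: [[0.001, 1.0, 0.002], [1.0, -0.001, 0.001], [0.001, 0.002, -1.0]]
ft_force: [0.8, 0.1, 5.4]
grip_width: 0.0162
gripper_force: 25.0
```

>>> creep_tool(
  moves=[
    [0, 0, 0, 0, 0],
    [0, 0, -0.004, 0, 0],
    [0, 0, -0.006, 0, 0],
    [0, 0, -0.01, 0, 0],
    [0, 0, -0.02, 0, 0],
    [0, 0, -0.02, 0, 0],
    [0, 0, -0.02, 0, 0],
    [0, 0, 0, 0, 0],
    [0, 0, 0, 0, 0],
  ],
)

```text
time_s: 6.55
position: [0.4705, 0.3672, 0.2151]
tool_rot: [[0.001, 1.0, -0.0], [1.0, -0.001, -0.0], [-0.0, -0.0, -1.0]]
ft_force: [0.3, -0.7, -0.5]
grip_width: 0.0157
gripper_force: 24.5
```

```bash
python3 - <<'E'
from rig import get_image
import cv2,numpy as np
from h import *
g=get_image('scene');u,v=proj(g,[.471,.367,.13])[0].astype(int)
cv2.imwrite('pics/a2.png',cv2.resize(g['pixels'][v-60:v+60,u-60:u+70,::-1],None,fx=4,fy=4,interpolation=cv2.INTER_CUBIC))
E
```

```text
(no output)
```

View pics/a2.png

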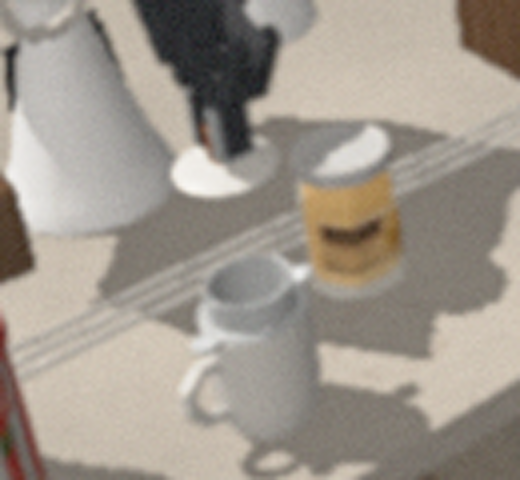

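The lid hangs level in the grip at (222,165); the strainer remains in the cup. I carry it to the coaster.

>>> creep_tool(
  moves=[
    [-0.032, -0.0013, 0, 0, 0],
    [-0.032, -0.0013, 0, 0, 0],
    [-0.032, -0.0013, 0, 0, 0],
    [-0.032, -0.0013, 0, 0, 0],
    [-0.032, -0.0013, 0, 0, 0],
    [-0.032, -0.0013, 0, 0, 0],
    [-0.032, -0.0013, 0, 0, 0],
    [-0.031, -0.0014, 0, 0, 0],
    [0, 0, 0, 0, 0],
    [0, 0, 0, 0, 0],
  ],
)

```text
time_s: 7.6
position: [0.4598, 0.112, 0.2146]
tool_rot: [[0.002, 1.0, -0.002], [1.0, -0.002, 0.0], [0.0, -0.002, -1.0]]
ft_force: [-0.9, -0.1, -1.0]
grip_width: 0.0157
gripper_force: 24.5
```

>>> creep_tool(
  moves=[
    [0, 0, 0.025, 0, 0],
    [0, 0, 0.025, 0, 0],
    [0, 0, 0.025, 0, 0],
    [0, 0, 0.025, 0, 0],
    [0, 0, 0.02, 0, 0],
    [0, 0, 0.02, 0, 0],
    [0, 0, 0.01, 0, 0],
    [0, 0, 0, 0, 0],
    [0, 0, 0, 0, 0],
  ],
)

```text
time_s: 8.5
position: [0.4603, 0.1127, 0.0657]
tool_rot: [[0.0, 1.0, 0.001], [1.0, -0.0, 0.0], [0.0, 0.001, -1.0]]
ft_force: [-0.4, 1.0, -0.2]
grip_width: 0.0156
gripper_force: 24.6
```

```bash
python3 - <<'E'
from rig import get_image
import cv2,numpy as np
from h import *
t=[]
for n in('scene','top'):
    g=get_image(n);np.savez(n+'1.npz',**g);u,v=proj(g,[.46,.112,.02])[0].astype(int)
    t.append(cv2.resize(g['pixels'][v-32:v+32,u-32:u+32,::-1],(390,390),interpolation=cv2.INTER_CUBIC))
cv2.imwrite('pics/a3.png',np.hstack(t))
E
```

```text
(no output)
```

View pics/a3.png

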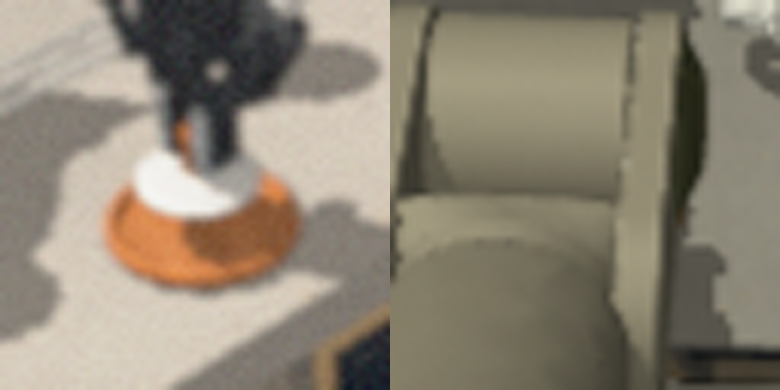

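The lid (196,182) hangs a little above the coaster (203,230) and is about centred. I lower it slowly.

>>> creep_tool(
  moves=[
    [0, 0, 0.006, 0, 0],
    [0, 0, 0.006, 0, 0],
    [0, 0, 0.004, 0, 0],
    [0, 0, 0.002, 0, 0],
    [0, 0, 0, 0, 0],
    [0, 0, 0, 0, 0],
  ],
)

```text
time_s: 9.2
position: [0.4601, 0.1123, 0.0473]
tool_rot: [[0.001, 1.0, 0.0], [1.0, -0.001, 0.0], [0.0, 0.0, -1.0]]
ft_force: [0.8, 0.1, -0.1]
grip_width: 0.0157
gripper_force: 24.6
```

>>> creep_tool(
  moves=[
    [0, 0, 0.001, 0, 0],
    [0, 0, 0, 0, 0],
    [0, 0, 0, 0, 0],
  ],
)

```text
time_s: 9.5
position: [0.4601, 0.1123, 0.0464]
tool_rot: [[0.001, 1.0, 0.0], [1.0, -0.001, 0.0], [0.0, 0.0, -1.0]]
ft_force: [1.1, 0.8, -0.8]
grip_width: 0.0161
gripper_force: 24.6
```

>>> creep_tool(
  moves=[
    [0, 0, 0.001, 0, 0],
    [0, 0, 0, 0, 0],
    [0, 0, 0, 0, 0],
  ],
)

```text
time_s: 9.8
position: [0.46, 0.1123, 0.0453]
tool_rot: [[0.001, 1.0, -0.0], [1.0, -0.001, 0.0], [0.0, -0.0, -1.0]]
ft_force: [0.3, 0.2, -2.0]
grip_width: 0.016
gripper_force: 24.6
```

>>> creep_tool(
  moves=[
    [0, 0, 0.001, 0, 0],
    [0, 0, 0, 0, 0],
    [0, 0, 0, 0, 0],
  ],
)

```text
time_s: 10.1
position: [0.4602, 0.1123, 0.0451]
tool_rot: [[0.001, 1.0, 0.001], [1.0, -0.001, -0.0], [-0.0, 0.001, -1.0]]
ft_force: [-3.4, 0.1, 9.3]
grip_width: 0.0159
gripper_force: 25.6
```

Contact (9 N). I release and retreat upward.

>>> creep_tool(
  moves=[
    [0, 0, 0, 0, 0.022],
    [0, 0, 0, 0, 0.03],
    [0, 0, 0, 0, 0.05],
    [0, 0, 0, 0, 0.05],
    [0, 0, -0.01, 0, 0.05],
    [0, 0, -0.02, 0, 0.05],
    [0, 0, -0.03, 0, 0.05],
    [0, 0, -0.04, 0, 0.05],
    [0, 0, -0.04, 0, 0.05],
    [0, 0, -0.03, 0, 0.085],
  ],
)

```text
time_s: 11.1
position: [0.46, 0.1123, 0.2175]
tool_rot: [[0.001, 1.0, 0.003], [1.0, -0.001, -0.0], [-0.0, 0.003, -1.0]]
ft_force: [0.8, -0.7, -1.1]
grip_width: 0.0631
gripper_force: 0.0
```

>>> creep_tool(
  moves=[
    [0.032, 0.0014, 0, 0, 0.085],
    [0.032, 0.0014, 0, 0, 0.085],
    [0.032, 0.0014, 0, 0, 0.085],
    [0.032, 0.0014, 0, 0, 0.085],
    [0, 0, 0, 0, 0.085],
    [0, 0, 0, 0, 0.085],
  ],
)

```text
time_s: 11.7
position: [0.4654, 0.2405, 0.2147]
tool_rot: [[-0.001, 1.0, 0.0], [1.0, 0.001, -0.0], [-0.0, 0.0, -1.0]]
ft_force: [-0.6, 0.2, -0.0]
grip_width: 0.085
gripper_force: 0.0
```

```bash
python3 - <<'E'
from rig import get_image
from h import *
t=[]
for n in('scene','top'):
    g=get_image(n);np.savez(n+'2.npz',**g)
    for c in([.46,.112,.02],[.471,.367,.09]):
        u,v=proj(g,c)[0].astype(int)
        t.append(cv2.resize(g['pixels'][v-30:v+30,u-32:u+32,::-1],(320,300),interpolation=cv2.INTER_CUBIC))
    W=cloud(g).reshape(-1,3);W=W[np.isfinite(W).all(1)]
    for nm,c,lo,hi,R,z in(('knob',(.46,.112),.021,.06,.03,0),('lid',(.46,.112),.014,.03,.029,.018),('infcollar',(.471,.367),.092,.12,.0255,.102)):
        q=W[(np.hypot(*(W[:,:2]-c).T)<.035)&(W[:,2]>lo)&(W[:,2]<hi)]
        print(n,nm,len(q),np.percentile(q,[2,98],0).mean(0).round(4) if len(q) else '',circ(g,c,R,z) if z else '')
cv2.imwrite('pics/a4.png',np.vstack([np.hstack(t[:2]),np.hstack(t[2:])]))
E
```

```text
scene knob 59 [0.4597 0.1139 0.0325] 
scene lid 173 [0.4572 0.1145 0.0209] (array([0.4567, 0.1167]), 199, np.float64(0.0016))
scene infcollar 200 [0.4716 0.369  0.0982] (array([0.4707, 0.3658]), 160, np.float64(0.0019))
top knob 60 [0.4572 0.1096 0.0353] 
top lid 197 [0.46   0.112  0.0195] (array([0.4584, 0.1122]), 229, np.float64(0.0014))
top infcollar 9 [0.4572 0.3467 0.0981] (array([0.4695, 0.3614]), 66, np.float64(0.0022))
```

View pics/a4.png

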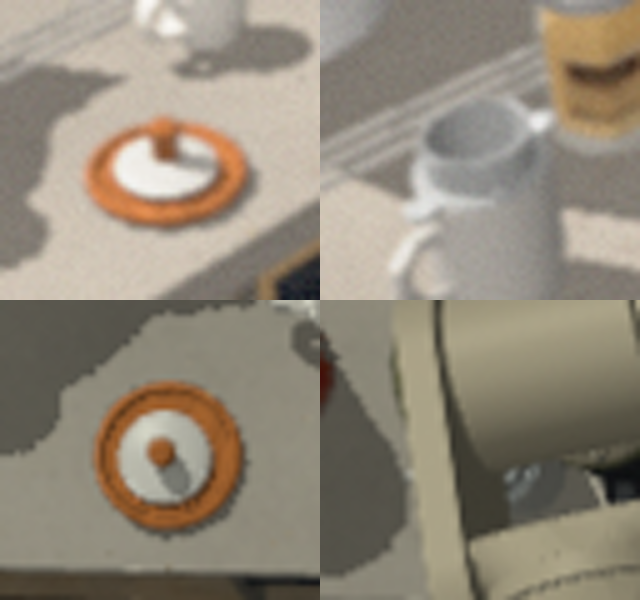

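The lid lies centred in the coaster (top view: lid (164,456), coaster (168,456)). The strainer is still in the cup. Next the strainer: I go above it, turn 12.5° and descend.

>>> creep_tool(
  moves=[
    [0.032, 0.0014, 0, 0, 0.075],
    [0.032, 0.0014, 0, 0, 0.075],
    [0.032, 0.0014, 0, 0, 0.075],
    [0.0305, 0.0014, 0, 0, 0.075],
    [0, 0, 0, -6.25, 0.075],
    [0, 0, 0, -6.25, 0.075],
    [0, 0, 0.03, 0, 0.075],
    [0, 0, 0.03, 0, 0.075],
    [0, 0, 0, 0, 0.075],
    [0, 0, 0, 0, 0.075],
  ],
)

```text
time_s: 12.8
position: [0.472, 0.3662, 0.1551]
tool_rot: [[-0.215, 0.977, 0.0], [0.977, 0.215, -0.0], [-0.0, 0.0, -1.0]]
ft_force: [-0.3, 0.2, 0.3]
grip_width: 0.0752
gripper_force: 0.0
```

```bash
python3 - <<'E'
from rig import get_image
from h import *
g=get_image('scene');u,v=proj(g,[.471,.367,.12])[0].astype(int)
cv2.imwrite('pics/a5.png',cv2.resize(g['pixels'][v-40:v+40,u-50:u+50,::-1],None,fx=6,fy=6,interpolation=cv2.INTER_CUBIC))
E
```

```text
(no output)
```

View pics/a5.png

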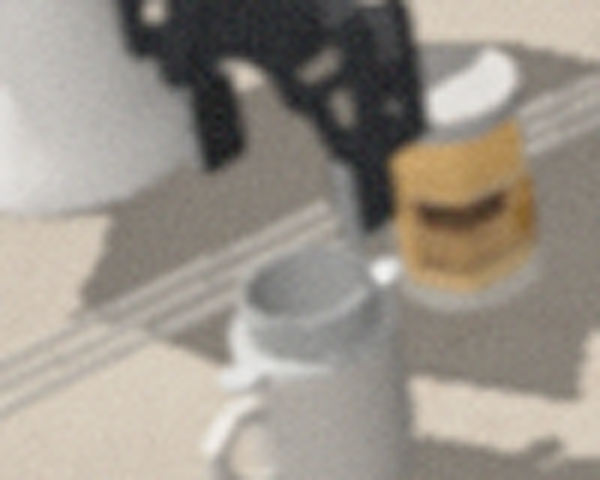

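The fingers (tips (222,165), (370,230)) straddle the collar (310,285). Descend and grip lightly.

>>> creep_tool(
  moves=[
    [0, 0, 0.02, 0, 0.075],
    [0, 0, 0.015, 0, 0.075],
    [0, 0, 0.01, 0, 0.075],
    [0, 0, 0.003, 0, 0.075],
    [0, 0, 0, 0, 0.075],
  ],
)

```text
time_s: 13.35
position: [0.4718, 0.3669, 0.107]
tool_rot: [[-0.216, 0.976, 0.001], [0.976, 0.216, 0.0], [0.0, 0.001, -1.0]]
ft_force: [0.4, -1.1, -0.3]
grip_width: 0.0751
gripper_force: 0.0
```

>>> creep_tool(
  moves=[
    [0, 0, 0, 0, 0.04],
    [0, 0, 0, 0, 0.04],
    [0, 0, 0, 0, 0.04],
    [0, 0, 0, 0, 0.04],
    [0, 0, 0, 0, 0.04],
    [0, 0, 0, 0, 0.04],
  ],
  squeeze=25,
)

```text
time_s: 13.95
position: [0.472, 0.367, 0.1074]
tool_rot: [[-0.216, 0.976, 0.002], [0.976, 0.216, 0.001], [0.001, 0.002, -1.0]]
ft_force: [0.6, 0.2, 6.8]
grip_width: 0.0503
gripper_force: 26.0
```

>>> creep_tool(
  moves=[
    [0, 0, -0.002, 0, 0.04],
    [0, 0, -0.002, 0, 0.04],
    [0, 0, -0.002, 0, 0.04],
    [0, 0, 0, 0, 0.04],
    [0, 0, 0, 0, 0.04],
  ],
)

```text
time_s: 14.45
position: [0.4714, 0.3668, 0.1122]
tool_rot: [[-0.216, 0.976, -0.0], [0.976, 0.216, -0.0], [-0.0, -0.0, -1.0]]
ft_force: [-0.1, -0.1, -0.2]
grip_width: 0.0504
gripper_force: 26.2
```

```bash
python3 - <<'E'
from rig import observe,get_image
from h import *
print(observe()['ft_force'])
a=load('scene2.npz');b=get_image('scene')
u,v=proj(b,[.471,.367,.05])[0].astype(int)
t=[cv2.resize(x['pixels'][v-35:v+30,u-35:u+35,::-1],(390,360),interpolation=cv2.INTER_CUBIC) for x in(a,b)]
cv2.imwrite('pics/a6.png',np.hstack(t))
E
```

```text
[-0.09463232 -0.11866461 -0.18260247]
```

View pics/a6.png

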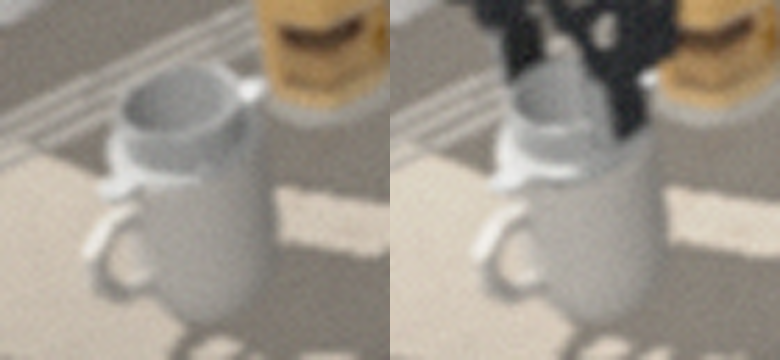

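The cup is unmoved (foot at (210,322) in both) while the strainer's tab rose: it comes out cleanly. Lift on, carefully.

>>> creep_tool(
  moves=[
    [0, 0, -0.006, 0, 0.04],
    [0, 0, -0.01, 0, 0.04],
    [0, 0, -0.012, 0, 0.04],
    [0, 0, -0.012, 0, 0.04],
    [0, 0, -0.012, 0, 0.04],
    [0, 0, -0.012, 0, 0.04],
    [0, 0, -0.02, 0, 0.04],
    [0, 0, -0.03, 0, 0.04],
    [0, 0, -0.03, 0, 0.04],
    [0, 0, 0, 0, 0.04],
  ],
)

```text
time_s: 15.5
position: [0.4724, 0.3674, 0.2613]
tool_rot: [[-0.216, 0.976, 0.007], [0.976, 0.216, 0.004], [0.002, 0.008, -1.0]]
ft_force: [-0.6, 0.3, -0.3]
grip_width: 0.0506
gripper_force: 26.3
```

>>> creep_tool(
  moves=[
    [0, 0, 0, 6.25, 0.04],
    [0, 0, 0, 6.25, 0.04],
    [0, 0, 0, 0, 0.04],
  ],
)

```text
time_s: 15.8
position: [0.4712, 0.3667, 0.2561]
tool_rot: [[0.002, 1.0, -0.001], [1.0, -0.002, -0.0], [-0.0, -0.001, -1.0]]
ft_force: [0.2, 0.0, -1.5]
grip_width: 0.0503
gripper_force: 26.3
```

```bash
python3 - <<'E'
from rig import get_image
from h import *
b=get_image('scene');np.savez('scene3.npz',**b);u,v=proj(b,[.471,.367,.1])[0].astype(int)
cv2.imwrite('pics/a7.png',cv2.resize(b['pixels'][max(v-75,0):v+55,u-65:u+65,::-1],None,fx=4,fy=4,interpolation=cv2.INTER_CUBIC))
E
```

```text
(no output)
```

View pics/a7.png

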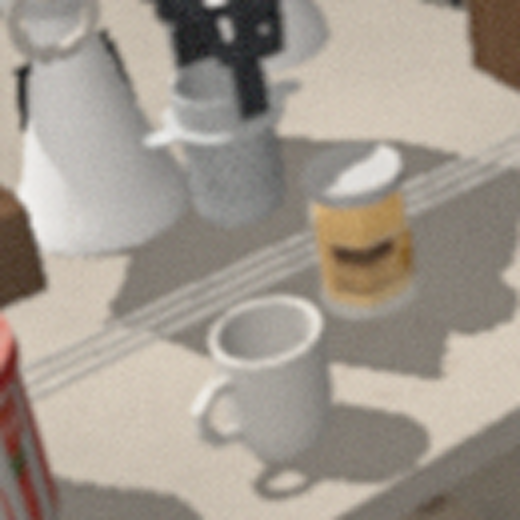

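The strainer hangs level at (225,150), and the cup stands empty. Carry to the dish.

>>> creep_tool(
  moves=[
    [-0.04, -0.0012, 0, 0, 0.04],
    [-0.04, -0.0012, 0, 0, 0.04],
    [-0.04, -0.0012, 0, 0, 0.04],
    [-0.04, -0.0012, 0, 0, 0.04],
    [-0.04, -0.0012, 0, 0, 0.04],
    [-0.04, -0.0012, 0, 0, 0.04],
    [-0.04, -0.0012, 0, 0, 0.04],
    [-0.04, -0.0012, 0, 0, 0.04],
    [-0.04, -0.0012, 0, 0, 0.04],
    [-0.04, -0.0012, 0, 0, 0.04],
  ],
)

```text
time_s: 16.85
position: [0.4587, -0.0347, 0.2564]
tool_rot: [[-0.002, 1.0, 0.0], [1.0, 0.002, 0.0], [0.0, 0.0, -1.0]]
ft_force: [-0.2, 0.6, -0.9]
grip_width: 0.0504
gripper_force: 26.4
```

>>> creep_tool(
  moves=[
    [-0.04, -0.0012, 0, 0, 0.04],
    [-0.04, -0.0012, 0, 0, 0.04],
    [-0.04, -0.0012, 0, 0, 0.04],
    [-0.04, -0.0012, 0, 0, 0.04],
    [-0.04, -0.0012, 0, 0, 0.04],
    [-0.04, -0.0012, 0, 0, 0.04],
    [-0.04, -0.0012, 0, 0, 0.04],
    [-0.04, -0.0012, 0, 0, 0.04],
    [-0.0275, 0, 0, 0, 0.04],
    [0, 0, 0, 0, 0.04],
  ],
)

```text
time_s: 17.85
position: [0.4486, -0.3837, 0.2553]
tool_rot: [[0.001, 1.0, -0.001], [1.0, -0.001, 0.0], [0.0, -0.001, -1.0]]
ft_force: [0.6, 0.4, -1.7]
grip_width: 0.05
gripper_force: 26.4
```

>>> creep_tool(
  moves=[
    [0, 0, 0.02, 0, 0.04],
    [0, 0, 0.03, 0, 0.04],
    [0, 0, 0.03, 0, 0.04],
    [0, 0, 0.03, 0, 0.04],
    [0, 0, 0.02, 0, 0.04],
    [0, 0, 0, 0, 0.04],
    [0, 0, 0, 0, 0.04],
  ],
)

```text
time_s: 18.55
position: [0.4496, -0.3804, 0.1271]
tool_rot: [[-0.001, 1.0, 0.0], [1.0, 0.001, -0.0], [-0.0, 0.0, -1.0]]
ft_force: [-0.5, -0.3, -0.3]
grip_width: 0.0504
gripper_force: 26.5
```

```bash
python3 - <<'E'
from rig import get_image
from h import *
t=[]
g=load('top0.npz');W=cloud(g).reshape(-1,3);W=W[np.isfinite(W).all(1)]
c=np.array([.4495,-.381])
for k in range(5):
    q=W[(np.hypot(*(W[:,:2]-c).T)<.048)];r=np.hypot(*(q[:,:2]-c).T)
    m=q[(q[:,2]>.0105)]; f=least_squares(lambda x:np.hypot(*(m[:,:2]-x).T)-.040,c,loss='soft_l1',f_scale=.003);c=f.x
print(c,len(m))
for n in('scene','top'):
    g=get_image(n);u,v=proj(g,[.4493,-.381,.05])[0].astype(int)
    u=min(max(u,40),471);t.append(cv2.resize(g['pixels'][v-40:v+40,u-40:u+40,::-1],(390,390),interpolation=cv2.INTER_CUBIC))
cv2.imwrite('pics/a8.png',np.hstack(t))
E
```

```text
[ 0.44912395 -0.37947786] 221
```

View pics/a8.png

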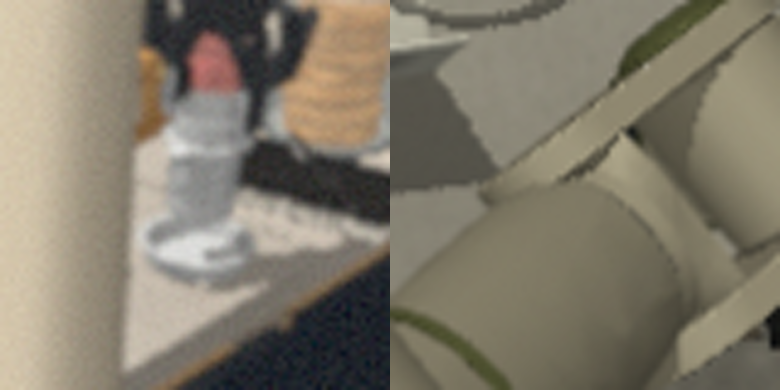

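The strainer (207,190) hangs over the dish (200,245), aligned to about 2 mm. Lower it.

>>> creep_tool(
  moves=[
    [0, 0, 0.012, 0, 0.04],
    [0, 0, 0.012, 0, 0.04],
    [0, 0, 0.006, 0, 0.04],
    [0, 0, 0.004, 0, 0.04],
    [0, 0, 0, 0, 0.04],
    [0, 0, 0, 0, 0.04],
  ],
)

```text
time_s: 19.25
position: [0.4493, -0.3808, 0.0924]
tool_rot: [[0.001, 1.0, 0.0], [1.0, -0.001, -0.0], [-0.0, 0.0, -1.0]]
ft_force: [0.4, 0.3, -0.4]
grip_width: 0.0503
gripper_force: 26.5
```

>>> creep_tool(
  moves=[
    [0, 0, 0.0015, 0, 0.04],
    [0, 0, 0, 0, 0.04],
    [0, 0, 0, 0, 0.04],
  ],
)

```text
time_s: 19.55
position: [0.4493, -0.3807, 0.091]
tool_rot: [[0.001, 1.0, 0.0], [1.0, -0.001, -0.0], [-0.0, 0.0, -1.0]]
ft_force: [0.3, 0.2, -2.1]
grip_width: 0.0506
gripper_force: 26.5
```

>>> creep_tool(
  moves=[
    [0, 0, 0.001, 0, 0.04],
    [0, 0, 0, 0, 0.04],
    [0, 0, 0, 0, 0.04],
  ],
)

```text
time_s: 19.85
position: [0.4493, -0.3807, 0.0898]
tool_rot: [[0.001, 1.0, 0.0], [1.0, -0.001, 0.0], [0.0, 0.0, -1.0]]
ft_force: [1.0, 0.1, -0.7]
grip_width: 0.0501
gripper_force: 26.5
```

>>> creep_tool(
  moves=[
    [0, 0, 0.001, 0, 0.04],
    [0, 0, 0, 0, 0.04],
    [0, 0, 0, 0, 0.04],
  ],
)

```text
time_s: 20.15
position: [0.4494, -0.3809, 0.0894]
tool_rot: [[0.001, 1.0, 0.001], [1.0, -0.001, -0.001], [-0.001, 0.001, -1.0]]
ft_force: [-1.2, 0.8, 5.6]
grip_width: 0.0507
gripper_force: 27.1
```

>>> creep_tool(
  moves=[
    [0, 0, 0.0007, 0, 0.04],
    [0, 0, 0, 0, 0.04],
    [0, 0, 0, 0, 0.04],
  ],
)

```text
time_s: 20.45
position: [0.4494, -0.381, 0.0894]
tool_rot: [[0.001, 1.0, 0.001], [1.0, -0.001, -0.001], [-0.001, 0.001, -1.0]]
ft_force: [-1.8, 2.6, 10.6]
grip_width: 0.0501
gripper_force: 27.5
```

Contact; release, rise and move away.

>>> creep_tool(
  moves=[
    [0, 0, 0, 0, 0.056],
    [0, 0, 0, 0, 0.062],
    [0, 0, 0, 0, 0.075],
    [0, 0, 0, 0, 0.075],
    [0, 0, -0.005, 0, 0.075],
    [0, 0, -0.02, 0, 0.075],
    [0, 0, -0.04, 0, 0.08],
    [0, 0, -0.04, 0, 0.085],
    [0, 0, -0.04, 0, 0.085],
    [0, 0, 0, 0, 0.085],
  ],
)

```text
time_s: 21.45
position: [0.4503, -0.3819, 0.2392]
tool_rot: [[0.001, 1.0, 0.007], [1.0, -0.001, -0.009], [-0.009, 0.007, -1.0]]
ft_force: [-0.7, -0.6, -0.6]
grip_width: 0.0851
gripper_force: 0.0
```

>>> creep_tool(
  moves=[
    [0.04, 0, 0, 0, 0.085],
    [0.04, 0, 0, 0, 0.085],
    [0.04, 0, 0, 0, 0.085],
    [0.04, 0, 0, 0, 0.085],
    [0.04, 0, 0, 0, 0.085],
    [0.04, 0, 0, 0, 0.085],
    [0.04, 0, 0, 0, 0.085],
    [0.04, 0, 0, 0, 0.085],
    [0.04, 0, 0, 0, 0.085],
    [0.04, 0, 0, 0, 0.085],
  ],
)

```text
time_s: 22.45
position: [0.4491, 0.0209, 0.233]
tool_rot: [[0.001, 1.0, -0.0], [1.0, -0.001, 0.0], [0.0, -0.0, -1.0]]
ft_force: [0.0, 0.1, -0.0]
grip_width: 0.0849
gripper_force: 0.0
```

>>> creep_tool(
  moves=[
    [0.04, 0, 0, 0, 0.085],
    [0.04, 0, 0, 0, 0.085],
    [0.04, 0, 0, 0, 0.085],
    [0.04, 0, 0, 0, 0.085],
    [0.04, 0, 0, 0, 0.085],
    [0.04, 0, 0, 0, 0.085],
    [0.04, 0, 0, 0, 0.085],
    [0.0, 0, 0, 0, 0.085],
    [0, 0, 0, 0, 0.085],
    [0, 0, 0, 0, 0.085],
  ],
)

```text
time_s: 23.45
position: [0.4498, 0.2985, 0.233]
tool_rot: [[0.002, 1.0, -0.0], [1.0, -0.002, -0.0], [-0.0, -0.0, -1.0]]
ft_force: [0.8, 0.1, 0.1]
grip_width: 0.085
gripper_force: 0.0
```

```bash
python3 - <<'E'
from rig import get_image
from h import *
t=[]
g=get_image('top');np.savez('top3.npz',**g)
for c in([.4493,-.381,.03],[.456,-.107,.01]):
    u,v=proj(g,c)[0].astype(int);t.append(cv2.resize(g['pixels'][v-30:v+30,u-30:u+30,::-1],(390,390),interpolation=cv2.INTER_CUBIC))
cv2.imwrite('pics/a9.png',np.hstack(t))
W=cloud(g).reshape(-1,3);W=W[np.isfinite(W).all(1)]
c=np.array([.4493,-.381]);q=W[(np.hypot(*(W[:,:2]-c).T)<.06)&(W[:,2]>.045)];print('inf',np.percentile(q,[2,98],0),len(q))
q=W[(np.hypot(*(W[:,:2]-c).T)<.033)&(W[:,2]>.074)];print('collar',np.percentile(q,[2,98],0).mean(0),len(q))
c=np.array([.456,-.107])
for k in range(5):
    r=np.hypot(*(W[:,:2]-c).T);m=W[(r<.07)&(W[:,2]>.0105)&(W[:,2]<.03)];c=least_squares(lambda x:np.hypot(*(m[:,:2]-x).T)-.055,c,loss='soft_l1',f_scale=.003).x
print('saucer',c,len(m),circ(g,c,.062,.016),circ(g,c,.036,.005))
g0=load('scene3.npz');W=cloud(g0).reshape(-1,3);W=W[np.isfinite(W).all(1)]
c=np.array([.471,.367]);q=W[(np.hypot(*(W[:,:2]-c).T)<.036)&(W[:,2]>.074)&(W[:,2]<.09)];print('cuprim',np.percentile(q,[2,98],0).mean(0),len(q),circ(g0,c,.032,.08))
E
```

```text
inf [[ 0.42080844 -0.41917527  0.04768927]
 [ 0.47751501 -0.34030868  0.0886352 ]] 251
collar [ 0.44869415 -0.38010513  0.08204476] 70
saucer [ 0.45404154 -0.10676832] 609 (array([ 0.454 , -0.1069]), 300, np.float64(0.0009)) (array([ 0.454 , -0.1073]), 93, np.float64(0.0006))
cuprim [0.47090999 0.36916078 0.07827373] 207 (array([0.4728, 0.3687]), 204, np.float64(0.001))
```

View pics/a9.png

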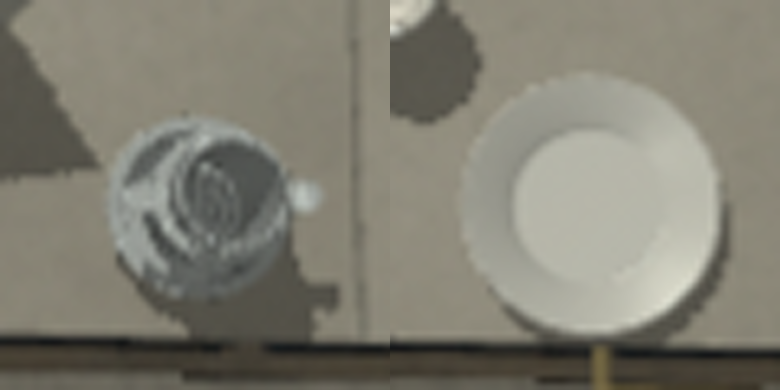

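The strainer stands in the dish (collar measured (0.4487, -0.3801), dish (0.449, -0.380)), and the saucer is at (0.454, -0.107) with a free floor. Now the cup.

>>> creep_tool(
  moves=[
    [0.0343, 0.0109, 0, 0, 0.085],
    [0.0343, 0.0109, 0, 0, 0.085],
    [0, 0, 0, -6.25, 0.085],
    [0, 0, 0, -6.25, 0.085],
    [0, 0, 0.03, 0, 0.085],
    [0, 0, 0.03, 0, 0.085],
    [0, 0, 0.03, 0, 0.085],
    [0, 0, 0.02, 0, 0.085],
    [0, 0, 0, 0, 0.085],
  ],
)

```text
time_s: 24.4
position: [0.471, 0.3662, 0.1207]
tool_rot: [[-0.214, 0.977, -0.005], [0.977, 0.214, -0.002], [-0.001, -0.005, -1.0]]
ft_force: [-0.5, 0.3, -0.7]
grip_width: 0.0851
gripper_force: 0.0
```

>>> creep_tool(
  moves=[
    [0, 0, 0, 0, 0.085],
    [0, 0, 0.015, 0, 0.085],
    [0, 0, 0.015, 0, 0.085],
    [0, 0, 0.015, 0, 0.085],
    [0, 0, 0.015, 0, 0.085],
    [0, 0, 0.008, 0, 0.085],
    [0, 0, 0, 0, 0.085],
  ],
)

```text
time_s: 25.1
position: [0.4719, 0.3677, 0.0554]
tool_rot: [[-0.215, 0.977, 0.0], [0.977, 0.215, 0.0], [0.0, 0.0, -1.0]]
ft_force: [0.1, 0.3, 0.3]
grip_width: 0.0849
gripper_force: 0.0
```

>>> creep_tool(
  moves=[
    [0, 0, 0, 0, 0.05],
    [0, 0, 0, 0, 0.05],
    [0, 0, 0, 0, 0.05],
    [0, 0, 0, 0, 0.05],
    [0, 0, 0, 0, 0.05],
    [0, 0, -0.003, 0, 0.05],
    [0, 0, -0.005, 0, 0.05],
    [0, 0, -0.008, 0, 0.05],
    [0, 0, 0, 0, 0.05],
    [0, 0, 0, 0, 0.05],
  ],
  squeeze=40,
)

```text
time_s: 26.1
position: [0.4716, 0.3679, 0.0713]
tool_rot: [[-0.216, 0.976, 0.0], [0.976, 0.216, 0.0], [0.0, 0.0, -1.0]]
ft_force: [0.5, 0.1, -2.9]
grip_width: 0.0636
gripper_force: 44.8
```

Cup held (about 2.4 N more on the wrist). Lift, turn back, carry to the saucer.

>>> creep_tool(
  moves=[
    [0, 0, -0.02, 0, 0.05],
    [0, 0, -0.03, 0, 0.05],
    [0, 0, -0.03, 0, 0.05],
    [0, 0, -0.03, 0, 0.05],
    [0, 0, -0.02, 0, 0.05],
    [0, 0, -0.01, 6.25, 0.05],
    [0, 0, 0, 6.25, 0.05],
    [0, 0, 0, 0, 0.05],
  ],
)

```text
time_s: 26.9
position: [0.4715, 0.3678, 0.211]
tool_rot: [[0.002, 1.0, -0.0], [1.0, -0.002, -0.0], [-0.0, -0.0, -1.0]]
ft_force: [0.7, 0.3, -2.9]
grip_width: 0.0638
gripper_force: 45.6
```

>>> creep_tool(
  moves=[
    [-0.04, -0.0015, 0, 0, 0.05],
    [-0.04, -0.0015, 0, 0, 0.05],
    [-0.04, -0.0015, 0, 0, 0.05],
    [-0.04, -0.0015, 0, 0, 0.05],
    [-0.04, -0.0015, 0, 0, 0.05],
    [-0.04, -0.0015, 0, 0, 0.05],
    [-0.04, -0.0015, 0, 0, 0.05],
    [-0.04, -0.0015, 0, 0, 0.05],
    [-0.04, -0.0015, 0, 0, 0.05],
    [-0.04, -0.0015, 0, 0, 0.05],
  ],
)

```text
time_s: 27.9
position: [0.4558, -0.0336, 0.2108]
tool_rot: [[-0.003, 1.0, -0.001], [1.0, 0.003, 0.0], [0.0, -0.001, -1.0]]
ft_force: [1.6, 0.6, -2.5]
grip_width: 0.0636
gripper_force: 45.7
```

>>> creep_tool(
  moves=[
    [-0.04, -0.0015, 0, 0, 0.05],
    [-0.034, -0.0005, 0, 0, 0.05],
    [0, 0, 0, 0, 0.05],
    [0, 0, 0, 0, 0.05],
    [0, 0, 0, 0, 0.05],
  ],
)

```text
time_s: 28.4
position: [0.4541, -0.1053, 0.2109]
tool_rot: [[-0.001, 1.0, -0.001], [1.0, 0.001, 0.001], [0.001, -0.001, -1.0]]
ft_force: [-0.1, 0.4, -3.0]
grip_width: 0.0636
gripper_force: 45.7
```

>>> creep_tool(
  moves=[
    [-0.001, 0, 0.02, 0, 0.05],
    [0, 0, 0.03, 0, 0.05],
    [0, 0, 0.03, 0, 0.05],
    [0, 0, 0.03, 0, 0.05],
    [0, 0, 0.015, 0, 0.05],
    [0, 0, 0.01, 0, 0.05],
    [0, 0, 0.008, 0, 0.05],
    [0, 0, 0.003, 0, 0.05],
    [0, 0, 0, 0, 0.05],
    [0, 0, 0, 0, 0.05],
  ],
)

```text
time_s: 29.4
position: [0.4546, -0.1072, 0.0657]
tool_rot: [[0.001, 1.0, 0.001], [1.0, -0.001, -0.001], [-0.001, 0.001, -1.0]]
ft_force: [1.0, -0.3, -3.7]
grip_width: 0.0637
gripper_force: 45.6
```

```bash
python3 - <<'E'
from rig import get_image
from h import *
g=get_image('scene');u,v=proj(g,[.454,-.107,.04])[0].astype(int)
cv2.imwrite('pics/a10.png',cv2.resize(g['pixels'][v-40:v+40,u-50:u+50,::-1],None,fx=5,fy=5,interpolation=cv2.INTER_CUBIC))
E
```

```text
(no output)
```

View pics/a10.png

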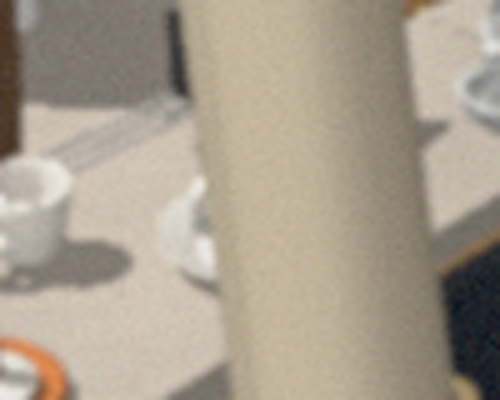

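The arm hides the saucer here, so I lower by feel.

>>> creep_tool(
  moves=[
    [0, 0, 0.002, 0, 0.05],
    [0, 0, 0.0015, 0, 0.05],
    [0, 0, 0, 0, 0.05],
    [0, 0, 0, 0, 0.05],
  ],
)

```text
time_s: 29.85
position: [0.4542, -0.1071, 0.0616]
tool_rot: [[0.001, 1.0, -0.0], [1.0, -0.001, 0.0], [0.0, -0.0, -1.0]]
ft_force: [0.8, 1.2, -3.4]
grip_width: 0.0638
gripper_force: 45.9
```

>>> creep_tool(
  moves=[
    [0, 0, 0.001, 0, 0.05],
    [0, 0, 0, 0, 0.05],
    [0, 0, 0, 0, 0.05],
  ],
)

```text
time_s: 30.15
position: [0.4543, -0.1071, 0.0615]
tool_rot: [[0.001, 1.0, 0.001], [1.0, -0.001, -0.0], [-0.0, 0.001, -1.0]]
ft_force: [-2.5, 1.6, 8.7]
grip_width: 0.064
gripper_force: 46.9
```

>>> creep_tool(
  moves=[
    [0, 0, 0.001, 0, 0.05],
    [0, 0, 0, 0, 0.05],
    [0, 0, 0, 0, 0.05],
  ],
)

```text
time_s: 30.45
position: [0.4543, -0.1071, 0.0614]
tool_rot: [[0.001, 1.0, 0.001], [1.0, -0.001, -0.001], [-0.001, 0.001, -1.0]]
ft_force: [-4.6, 3.0, 23.8]
grip_width: 0.0637
gripper_force: 48.3
```

>>> creep_tool(
  moves=[
    [0, 0, -0.001, 0, 0.05],
    [0, 0, 0, 0, 0.067],
    [0, 0, 0, 0, 0.072],
    [0, 0, 0, 0, 0.085],
    [0, 0, 0, 0, 0.085],
    [0, 0, 0, 0, 0.085],
    [0, 0, -0.01, 0, 0.085],
    [0, 0, -0.02, 0, 0.085],
    [0, 0, -0.04, 0, 0.085],
    [0, 0, -0.04, 0, 0.085],
  ],
)

```text
time_s: 31.45
position: [0.4539, -0.1069, 0.1724]
tool_rot: [[0.001, 1.0, -0.001], [1.0, -0.001, 0.0], [0.0, -0.001, -1.0]]
ft_force: [1.0, -0.2, -0.2]
grip_width: 0.0849
gripper_force: 0.0
```

>>> creep_tool(
  moves=[
    [0, 0, -0.03, 0, 0.085],
    [0.04, 0, 0, 0, 0.085],
    [0.04, 0, 0, 0, 0.085],
    [0.04, 0, 0, 0, 0.085],
    [0.04, 0, 0, 0, 0.085],
    [0.04, 0, 0, 0, 0.085],
    [0.04, 0, 0, 0, 0.085],
    [0.04, 0, 0, 0, 0.085],
    [0, 0, 0, 0, 0.085],
    [0, 0, 0, 0, 0.085],
  ],
)

```text
time_s: 32.45
position: [0.4542, 0.1733, 0.2011]
tool_rot: [[-0.001, 1.0, 0.0], [1.0, 0.001, -0.0], [-0.0, 0.0, -1.0]]
ft_force: [0.1, -1.0, -0.0]
grip_width: 0.0849
gripper_force: 0.0
```

>>> creep_tool(
  moves=[
    [0.04, 0, 0, 0, 0.085],
    [0.04, 0, 0, 0, 0.085],
    [0.03, 0, 0, 0, 0.085],
    [0, 0, 0, 0, 0.085],
    [0, 0, 0, 0, 0.085],
  ],
)

```text
time_s: 32.95
position: [0.4548, 0.282, 0.2007]
tool_rot: [[0.001, 1.0, -0.0], [1.0, -0.001, -0.001], [-0.001, -0.0, -1.0]]
ft_force: [-0.3, -0.4, -0.2]
grip_width: 0.0848
gripper_force: 0.0
```

```bash
python3 - <<'E'
from rig import get_image
from h import *
t=[]
for n in('top','scene'):
    g=get_image(n);W=cloud(g).reshape(-1,3);W=W[np.isfinite(W).all(1)]
    c=np.array([.4543,-.107]);q=W[(np.hypot(*(W[:,:2]-c).T)<.037)&(W[:,2]>.078)];print(n,'cup',np.percentile(q,[2,98],0).mean(0) if len(q) else 0,len(q),circ(g,c,.032,.085),'saucer',circ(g,c,.062,.016),'dish',circ(g,(.449,-.38),.043,.018))
    for c in([.454,-.107,.03],[.455,-.15,.03]):
        u,v=proj(g,c)[0].astype(int);h=30 if c[1]>-.12 else 110
        t.append(cv2.resize(g['pixels'][max(v-h,0):v+h,max(u-h,0):u+h,::-1],(295,295),interpolation=cv2.INTER_CUBIC))
cv2.imwrite('pics/a11.png',np.vstack([np.hstack(t[:2]),np.hstack(t[2:])]))
E
```

```text
top cup [ 0.45314729 -0.10605288  0.08501826] 101 (array([ 0.4524, -0.1038]), 193, np.float64(0.002)) saucer (array([ 0.454 , -0.1069]), 308, np.float64(0.001)) dish (array([ 0.4484, -0.3809]), 212, np.float64(0.0019))
scene cup [ 0.45153423 -0.10643657  0.08304285] 118 (array([ 0.4537, -0.1064]), 91, np.float64(0.0017)) saucer (array([ 0.4555, -0.1079]), 196, np.float64(0.0019)) dish (array([ 0.449, -0.38 ]), 0, np.float64(nan))
  ret = _var(a, axis=axis, dtype=dtype, out=out, ddof=ddof,
  arrmean = um.true_divide(arrmean, div, out=arrmean,
  ret = ret.dtype.type(ret / rcount)
```

View pics/a11.png

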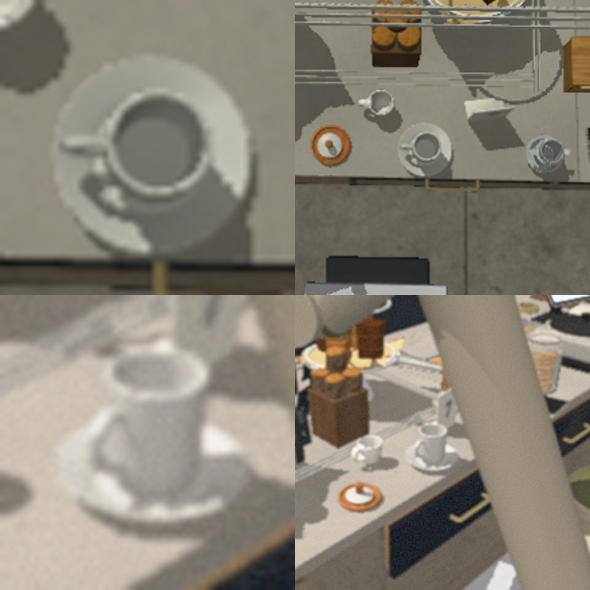

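All three pieces are in place: cup upright and centred on the saucer, lid on the coaster and strainer in the dish. The arm is clear. Handing in.

```bash
python3 -c "
from rig import close_job
print(close_job())"
```

```text
the job is handed in; nothing more can be done
None
```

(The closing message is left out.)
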